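# Put the check weights back in their case

### The job

The balance has been checked: put the four steel weights back in the wooden case, standing upright, each in the well whose floor has the colour of its knob. Set them down gently, without dropping them, and leave the two brass weights with black knobs, which belong to another set, standing where they are.

Things in the scene. Friction and masses are not known exactly. Their poses are not given: they have to be found in the camera images.
- weight_red: Stainless-steel check weight with a red knob, about 500 g, loose, standing upright: round body 38 mm in diameter and 46 mm high, its top red, a narrower neck 6 mm high, then the red knob, 20 mm in diameter and 14 mm high; 66 mm tall in all. Origin: centre of its underside; z up its axis; its yaw means nothing.
- weight_blue: Stainless-steel check weight with a blue knob, about 300 g, loose, standing upright: round body 32 mm in diameter and 39 mm high, its top blue, a narrower neck 5 mm high, then the blue knob, 18 mm in diameter and 13 mm high; 57 mm tall in all. Origin: centre of its underside; z up its axis; its yaw means nothing.
- weight_green: Stainless-steel check weight with a green knob, about 200 g, loose, standing upright: round body 28 mm in diameter and 33 mm high, its top green, a narrower neck 5 mm high, then the green knob, 16 mm in diameter and 12 mm high; 50 mm tall in all. Origin: centre of its underside; z up its axis; its yaw means nothing.
- weight_yellow: Stainless-steel check weight with a yellow knob, about 100 g, loose, standing upright: round body 26 mm in diameter and 24 mm high, its top yellow, a narrower neck 5 mm high, then the yellow knob, 15 mm in diameter and 12 mm high; 41 mm tall in all. Origin: centre of its underside; z up its axis; its yaw means nothing.
- nest_red: Place for the red weight: fixed grey insert 70 x 70 x 10 mm with a round well 60 mm wide, 6 mm deep, its floor red. Origin: centre of its underside, 4 mm above the table; well floor 4 mm, mouth 10 mm above the origin. The four inserts lie 72 mm apart, in any order, in a row along their y axis in a fixed wooden case, 86 x 300 mm, rim 14 mm above the table, level with the inserts.
- nest_blue: Place for the blue weight: fixed grey insert 70 x 70 x 10 mm with a round well 54 mm wide, 6 mm deep, its floor blue. Origin: centre of its underside, 4 mm above the table; well floor 4 mm, mouth 10 mm above the origin. The four inserts lie 72 mm apart, in any order, in a row along their y axis in a fixed wooden case, 86 x 300 mm, rim 14 mm above the table, level with the inserts.
- nest_green: Place for the green weight: fixed grey insert 70 x 70 x 10 mm with a round well 50 mm wide, 6 mm deep, its floor green. Origin: centre of its underside, 4 mm above the table; well floor 4 mm, mouth 10 mm above the origin. The four inserts lie 72 mm apart, in any order, in a row along their y axis in a fixed wooden case, 86 x 300 mm, rim 14 mm above the table, level with the inserts.
- nest_yellow: Place for the yellow weight: fixed grey insert 70 x 70 x 10 mm with a round well 48 mm wide, 6 mm deep, its floor yellow. Origin: centre of its underside, 4 mm above the table; well floor 4 mm, mouth 10 mm above the origin. The four inserts lie 72 mm apart, in any order, in a row along their y axis in a fixed wooden case, 86 x 300 mm, rim 14 mm above the table, level with the inserts.
- brass_large: Look-alike that does not belong: loose brass weight, black knob, 32 mm in diameter, 57 mm tall, about 300 g, upright. Origin: centre of its underside. All six weights stand around the case, their axes at least 70 mm apart. Tall equipment (up to 0.25 m) stands beyond x 0.75 and beyond 0.45 m to the left and right.
- brass_small: Look-alike that does not belong: loose brass weight, black knob, 28 mm in diameter, 50 mm tall, about 200 g, upright. Origin: centre of its underside. Always in the same places, up to 55 mm tall: a computer mouse at x 0.585, y 0.375, an amber jar at x 0.59, y -0.375, a glass dish at x 0.735, y 0.165, tweezers at x 0.745, y -0.15.

How it is judged:
By the outcome, as a careful person would: the job done as asked, in the order asked, and still so for the second after the job is handed in, with the robot touching nothing.
It also fails if it takes over 106 s, if anything falls off the work surface, if the arm or the gripper's body presses on something with over 40 N, if the wrist force passes 120 N, or if a joint passes its speed limit or range.

### The arm

A 6-joint arm with a two-finger parallel gripper is mounted at the origin on the work surface. World frame = base frame: x ahead of the robot, y to its left, z up, the work surface at z = 0. Lengths are in mm, angles in rad, forces in N, time in s.
With the tool pointing down it reaches from about 275 to 750 mm from the base axis. Payload 10.2 kg.
Tool frame: the origin (TCP) lies between the finger pads; the fingertips stand 14 mm ahead of it and the grasp point (between the pads) lies 5 mm behind it (tip_reach is the distance from the TCP to the fingertips, in mm); z points along the fingers, y is the line along which they close (so a half turn about z gives the same grasp; the last joint's range is limited). The gripper opens to 85 mm and grips with 20 to 120 N. Pads are 22 mm wide; open, the fingers measure 114 mm over their backs; the gripper's body (76 mm by 85 mm) begins 54 mm behind the grasp point. The pads swing forward as they close: fully open they stand 13 mm farther back than shut.
Start: joints at [-1.524, 0.313, 1.498, -0, 1.331, -0.223], TCP at [139.92, -506.018, 245.294] pointing down, gripper open.
Joint ranges: [-2.94, 2.94], [-0.97, 2.17], [0.19, 2.56], [-1.23, 4.37], [0.02, 3.11], [-2.88, 2.88]. Speed limits (rad/s): [2.39, 2.39, 3.01, 3.14, 3.14, 3.14].

### API

Orientations are given as a unit quaternion [w, x, y, z].
In Python, from rig import * gives the robot as it stands.
- The arm moves only by the tool arm_command, never from a script. Its argument "steps" is a list that holds one entry, the list of rows, each a list of 7 numbers: the opening, from 0 (shut) to 1 (fully open), then the shift along the tool's x, y, z each as a share of 0.05 m, from -1 to 1, then the turn, a rotation vector about the tool's x, y, z each as a share of 0.15 rad, from -1 to 1. A call has 1 to 8 rows; each row shifts and turns the commanded pose from where the row before left it, along the tool's axes as they then stand; what a row does not reach is not made up. A row lasts 1/8 s, in which the tool goes at most 62.5 mm and 10.7 degrees, less where a joint would pass 70% of its speed; a pose out of reach is approached as far as the arm can. A call with a number of a shift or a turn outside -1 to 1 is refused whole. A call with a gripper value outside its range is refused whole. The fingers move at their own pace and stop on an object; "squeeze" is the grip in N (left out, the last holds). Time passes only in rows, so rows that do not move let the fingers close. It gives the time, the measured TCP pose, the force, the opening and the grip force at its end, in the units of the state.
- sense(): the state, without advancing time (a new reading comes with each control period).
- capture(name): name is "scene" or "top" or "wrist"; returns the picture (400x640x3 uint8, red, green, blue); there is no depth.
- get_calibration(name): a dict with "intrinsics" (3x3 intrinsics, pixels), "D" ([k1, k2, p1, p2, k3] as OpenCV has them; the pictures are not rectified), "rvec" (rotation vector, rad) and "tvec" (3), from world to camera coordinates, as OpenCV has them; the wrist camera has in their place "T_tool_cam" (4x4, takes a point from camera to tool coordinates, whose origin is the TCP and whose axes are the flange's). Camera axes: x right, y down, z forward; pixel columns grow to the right and rows downward; lengths in mm; the calibration is good to about 2 mm. A picture is of the moment at which its call begins: read the wrist's pose just before it. get_calibration takes no time and is no camera call.
- finish_job(): hands the job in; it is judged then, once.
The state is a dict: "time_s": time; "joints": joint angles; "dq": joint speeds; "tau": joint torques, N m; "eef_pos": TCP position; "ee_rot": TCP orientation; "force": force on the tool from outside, world axes, zero at the start; "wrist_torque": the same for the moment, N m; "grip_width": opening from 0.0 (shut) to 1.0 (fully open); "grip_force": force on a finger pad.
Only numpy, scipy, OpenCV 4.12 (cv2) and the standard library are available. Lean on these libraries where they do the work, as an engineer would, in place of code of your own. Each camera call takes 0.05 s, during which the arm holds its last target. There are 200 camera calls.

## Working session

There is one attempt and no reset: what is moved stays moved. The work goes in short steps, Python scripts to look and compute and a tool call to move; the robot and the scene stay as the last step left them, time stands still between calls to the robot, and variables do not carry over. Pictures are saved under pics/ and viewed, at most 14 in all, crops included, and the job is handed in when it is done.

Besides the shell and the picture viewer there is one more tool, called after "Call:" by a JSON object that holds its "op" and its "data". arm_command: Moves the arm, as the interface text tells. Its arguments: {"type":"object","properties":{"steps":{"type":"array"},"squeeze":{"type":"number"}},"required":["steps"]}

```bash
mkdir -p pics; python3 - <<'E'
from rig import *
import cv2
s=sense(); print(s)
for n in("scene","top"):
    cv2.imwrite(f"pics/{n}0.png",capture(n)[:,:,::-1]); print(n,get_calibration(n))
print(get_calibration("wrist"))
E
```

```text
{'time_s': 0.0, 'joints': array([-1.52441562e+00,  3.13492702e-01,  1.49841747e+00, -2.85243229e-05,
        1.33100087e+00, -2.23374081e-01]), 'dq': array([ 8.31272986e-04, -5.04215169e-05, -1.81938878e-04, -8.49707535e-05,
       -1.73716808e-03,  1.05278275e-03]), 'tau': array([ 5.99715950e-04, -4.12269974e+01, -2.59739542e+01, -1.84370192e-04,
        4.19706601e-03, -1.52877271e-05]), 'eef_pos': array([ 139.89367578, -505.77780625,  244.72059755]), 'ee_rot': array([-6.57835519e-04,  9.90917153e-01,  1.34472154e-01,  4.44624640e-05]), 'force': array([-0.6085459 , -0.01223454, -0.42675722]), 'wrist_torque': array([-0.02862588,  0.04323089, -0.01631077]), 'grip_force': 0.0, 'grip_width': 1.001165740070215}
scene {'intrinsics': array([[390.41243798,   0.        , 320.2136938 ],
       [  0.        , 390.41243798, 199.05503845],
       [  0.        ,   0.        ,   1.        ]]), 'D': array([0.02485116, 0.        , 0.        , 0.        , 0.        ]), 'rvec': array([ 1.78989731,  1.72677041, -0.69120367]), 'tvec': array([   4.27385214, -363.5819173 , 1267.52148888])}
top {'intrinsi
[... 256 characters left out ...]
.20288477, -2.16722849,  0.07511909]), 'tvec': array([ -32.74347931,  567.06100179, 1151.45688716])}
{'intrinsics': array([[324.96694378,   0.        , 317.68099496],
       [  0.        , 324.96694378, 201.37090536],
       [  0.        ,   0.        ,   1.        ]]), 'D': array([-0.0066089,  0.       ,  0.       ,  0.       ,  0.       ]), 'T_tool_cam': array([[ 1.43632071e-03, -9.51315566e-01, -3.08215235e-01,
         7.90289211e+01],
       [ 9.99998449e-01,  1.68044259e-03, -5.26621314e-04,
        -3.84715995e-01],
       [ 1.01892106e-03, -3.08214000e-01,  9.51316504e-01,
        -1.28584792e+02],
       [ 0.00000000e+00,  0.00000000e+00,  0.00000000e+00,
         1.00000000e+00]])}
```

View pics/top0.png

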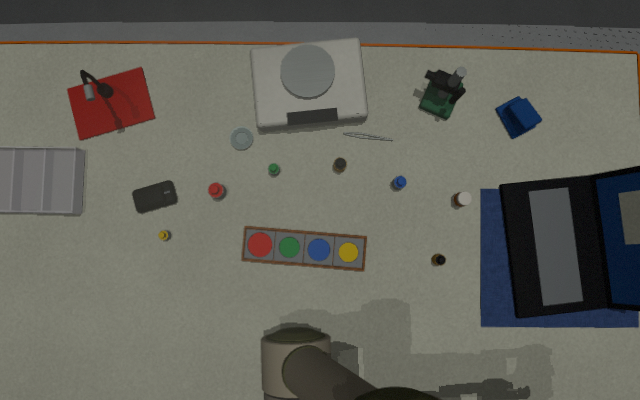

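View pics/scene0.png

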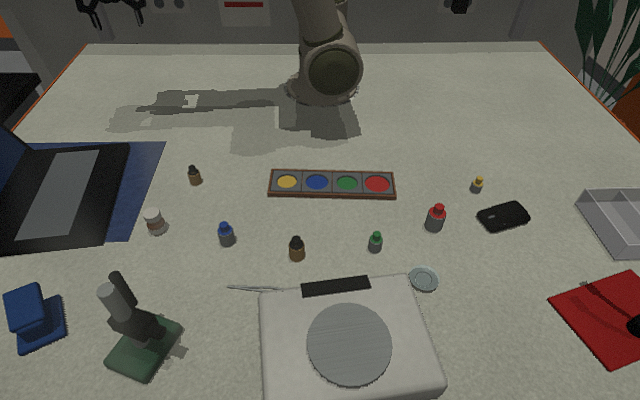

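The top view shows wells at red (260,245), green (289,247), blue (319,249) and yellow (348,252). The weights are red (217,190), green (274,169), blue (400,183) and yellow (165,235). The brass ones are at (340,165) and (439,260). The scene view agrees with this.

```bash
cat > h.py <<'E'
import numpy as np, cv2
from rig import *
def ray(n,uv):
    c=get_calibration(n); K,D=c["intrinsics"],c["D"]
    R=cv2.Rodrigues(c["rvec"])[0]; o=-R.T@c["tvec"]
    p=cv2.undistortPoints(np.array([[uv]],float),K,D)[0,0]
    return o,R.T@np.array([p[0],p[1],1])
def onz(n,uv,z):
    o,d=ray(n,uv); return o+d*(z-o[2])/d[2]
E
python3 - <<'E'
from h import *
H=dict(red=(66,46),blue=(57,39),green=(50,33),yellow=(41,24))
G={'top':dict(red=(217,190),blue=(400,183),green=(274,169),yellow=(165,235)),'scene':dict(red=(437,217),blue=(225,233),green=(376,241),yellow=(479,184))}
N={'top':dict(red=(260,245),green=(289,247),blue=(319,249),yellow=(348,252)),'scene':dict(red=(377,184),green=(347,183),blue=(317,182),yellow=(287,181))}
def mask(img,c):
    h=cv2.cvtColor(img,cv2.COLOR_RGB2HSV); H_,S,V=[h[...,i].astype(int) for i in range(3)]
    lo,hi=dict(red=(170,188),blue=(100,125),green=(55,90),yellow=(18,35))[c]
    hh=np.where(H_<10,H_+180,H_) if c=='red' else H_
    return ((hh>=lo)&(hh<=hi)&(S>110)&(V>40)).astype(np.uint8)
tiles=[]
for n in('top','scene'):
    im=cv2.imread(f"pics/{n}0.png")[:,:,::-1].copy()
    for c in H:
        k,l,st,ce=cv2.connectedComponentsWithStats(mask(im,c))
        for kind,g in(('W',G[n][c]),('N',N[n][c])):
            cand=[i for i in range(1,k) if st[i,4]>8 and np.hypot(*(ce[i]-g))<10]
            for i in cand:
                z=H[c][0]-8 if kind=='W' else 8
                print(n,c,kind,ce[i].round(1),st[i].tolist(),onz(n,ce[i],z)[:2].round(1))
    row=[cv2.resize(im[v-20:v+20,u-20:u+20],(200,200),interpolation=cv2.INTER_CUBIC) for u,v in G[n].values()]
    tiles.append(np.hstack(row))
cv2.imwrite("pics/tiles.png",np.vstack(tiles)[:,:,::-1])
for p in((340,165),(439,260)): print('brass',onz('top',p,45)[:2].round(0))
E
```

```text
top red W [215.1 189.6] [208, 183, 15, 15, 162] [600.2 214.2]
top red N [259.5 244.3] [248, 233, 24, 24, 464] [473.2 112.2]
top blue W [399.8 181.6] [394, 176, 12, 12, 109] [ 627.5 -222.3]
top blue N [318.5 249.4] [308, 239, 22, 22, 373] [463.2 -32. ]
top green W [273.2 167.1] [269, 164, 9, 8, 46] [658.3  79.9]
top green N [288.9 246.9] [280, 238, 19, 19, 298] [468.1  40.3]
top yellow W [162.9 235. ] [158, 231, 10, 9, 71] [491.5 342.3]
top yellow N [348.  251.7] [339, 242, 19, 20, 305] [ 458.6 -103.8]
scene red W [437.6 210.7] [429, 203, 17, 16, 177] [605.6 213.7]
scene red N [376.7 183.5] [365, 176, 25, 16, 304] [467.5 112.5]
scene blue W [224.1 228. ] [218, 222, 14, 13, 97] [ 631.5 -223.5]
scene blue N [316.5 181.8] [306, 175, 22, 14, 239] [457.5 -32.2]
scene green W [375.8 236.8] [370, 231, 12, 12, 63] [657.8  79.4]
scene green N [346.4 182.7] [337, 177, 20, 12, 179] [462.7  39.8]
scene yellow W [478.1 180.8] [473, 176, 10, 10, 65] [491.6 343.4]
scene yellow N [286.4 181. ] [277, 175, 20, 13, 193] [ 452.6 -104.6]
brass [665. -80.]
brass [ 443. -317.]
```

View pics/tiles.png

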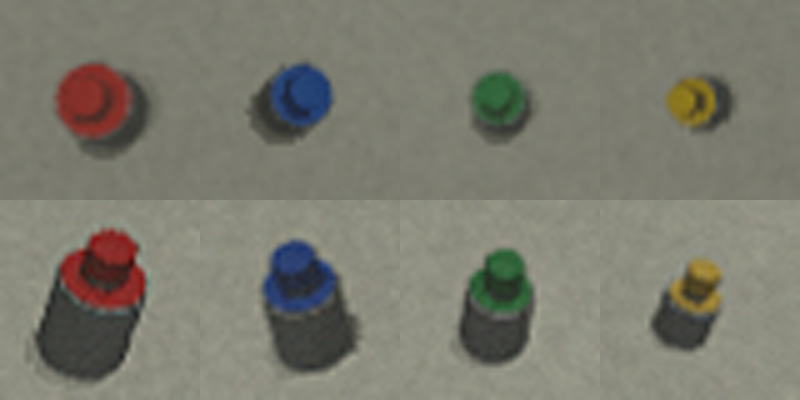

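Tiles: body tops and knobs are clearly visible. The blob centroids sit near body-top height, so I'll use that height from the top view. Next I turn the gripper so that it closes across the case's short side.

Call:
{"op": "arm_command", "data": {"steps": [[[0.85,0,0,0,0,0,-1],[0.85,0,0,0,0,0,-1],[0.85,0,0,0,0,0,-1],[0.85,0,0,0,0,0,-1],[0.85,0,0,0,0,0,-1],[0.85,0,0,0,0,0,-1],[0.85,0,0,0,0,0,-1],[0.85,0,0,0,0,0,-1]]], "squeeze": 40}}

```text
time_s: 1.1
eef_pos: [139.9, -505.9, 244.9]
ee_rot: [-0.0, 0.74, 0.672, 0.0]
force: [-0.1, 0.5, 0.7]
grip_width: 0.85
grip_force: 0.0
```

```bash
cat >> h.py <<'E'
from scipy.spatial.transform import Rotation as Rn
def go(*t):
    s=sense(); q=s["ee_rot"]; R=Rn.from_quat([q[1],q[2],q[3],q[0]])
    d=R.inv().apply(np.array(t,float)-s["eef_pos"])
    print("t",round(s["time_s"],2),"pos",s["eef_pos"].round(1),"toolx",R.as_matrix()[:,0].round(3),"z",R.as_matrix()[:,2].round(3),"shares",(d/50).round(2))
E
python3 - <<'E'
from h import *
for c,uv,z in(('red',(215.1,189.6),50),('blue',(399.8,181.6),43),('green',(273.2,167.1),37),('yellow',(162.9,235),28)):
    print(c,onz('top',uv,z)[:2].round(1))
for c,uv,z in(('red',(437.6,210.7),54),('blue',(224.1,228),46),('green',(375.8,236.8),40),('yellow',(478.1,180.8),31)):
    print(c,'scene',onz('scene',uv,z)[:2].round(1))
go(629,-225,150)
E
```

```text
red [601.1 215.9]
blue [ 628.2 -223.3]
green [659.   80.3]
yellow [491.5 343.8]
red scene [601.9 215.6]
blue scene [ 629.  -224.2]
green scene [656.3  79.9]
yellow scene [489.4 344.7]
t 1.1 pos [ 139.9 -505.9  244.9] toolx [0.096 0.995 0.001] z [-0.     0.001 -1.   ] shares [6.53 9.2  1.9 ]
```

Call:
{"op": "arm_command", "data": {"steps": [[[0.85,0.6,0.85,0.1,0,0,0],[0.85,0.6,0.85,0.1,0,0,0],[0.85,0.6,0.85,0.1,0,0,0],[0.85,0.6,0.85,0.1,0,0,0],[0.85,0.6,0.85,0.1,0,0,0],[0.85,0.6,0.85,0.1,0,0,0],[0.85,0.6,0.85,0.1,0,0,0],[0.85,0.6,0.85,0.1,0,0,0]]]}}

```text
time_s: 2.1
eef_pos: [503.7, -300.4, 204.9]
ee_rot: [-0.0, 0.742, 0.671, -0.0]
force: [-0.1, -1.2, 1.0]
grip_width: 0.851
grip_force: 0.0
```

```bash
python3 -c "
from h import *
go(628.5,-224,150)"
```

```text
t 2.1 pos [ 503.7 -300.4  204.9] toolx [0.101 0.995 0.   ] z [-0.  0. -1.] shares [1.77 2.33 1.1 ]
```

Call:
{"op": "arm_command", "data": {"steps": [[[0.85,0.59,0.78,0.3,0,0,0],[0.85,0.59,0.78,0.4,0,0,0],[0.85,0.59,0.77,0.4,0,0,0],[0.85,0,0,0,0,0,0],[0.85,0,0,0,0,0,0]]]}}

```text
time_s: 2.72
eef_pos: [626.9, -225.6, 150.3]
ee_rot: [-0.0, 0.742, 0.67, -0.0]
force: [-0.2, 0.0, 0.2]
grip_width: 0.845
grip_force: 0.0
```

```bash
python3 - <<'E'
from h import *
go(628.5,-224,26)
s=sense()
cv2.imwrite("pics/w1.png",capture("wrist")[:,:,::-1])
# predicted pixels of weight axis
c=get_calibration("wrist");T=c["T_tool_cam"];q=s["ee_rot"]
W=np.eye(4);W[:3,:3]=Rn.from_quat([q[1],q[2],q[3],q[0]]).as_matrix();W[:3,3]=s["eef_pos"]
M=np.linalg.inv(W@T)
P=np.array([[628.5,-224,z] for z in(0,39,57)],float)
print(cv2.projectPoints(P,cv2.Rodrigues(M[:3,:3])[0],M[:3,3],c["intrinsics"],c["D"])[0].round(1).tolist())
E
```

```text
t 2.73 pos [ 626.9 -225.6  150.3] toolx [ 0.101  0.995 -0.   ] z [-0. -0. -1.] shares [0.03 0.03 2.49]
[[[319.5, 188.1]], [[319.7, 201.6]], [[319.8, 209.3]]]
```

View pics/w1.png

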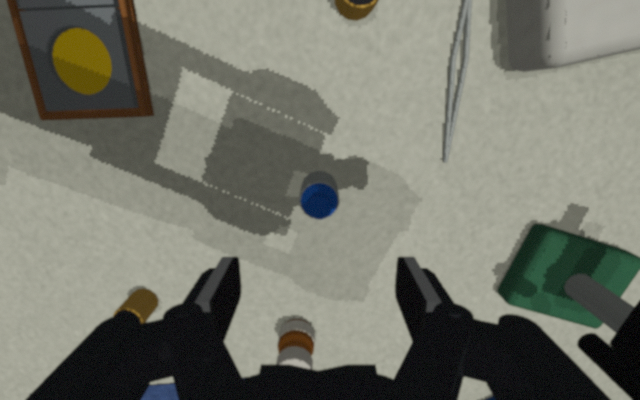

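The wrist view shows the blue body top at (319,200), against a prediction of (320,202), so the localisation is good. I'll descend and grip.

Call:
{"op": "arm_command", "data": {"steps": [[[0.85,0.03,0.03,0.6,0,0,0],[0.85,0,0,0.6,0,0,0],[0.85,0,0,0.6,0,0,0],[0.85,0,0,0.45,0,0,0],[0.85,0,0,0.2,0,0,0],[0.3,0,0,0,0,0,0],[0.2,0,0,0,0,0,0],[0.2,0,0,0,0,0,0]]]}}

```text
time_s: 3.78
eef_pos: [629.3, -224.4, 29.3]
ee_rot: [0.001, 0.742, 0.671, 0.0]
force: [-4.1, 0.8, 5.3]
grip_width: 0.362
grip_force: 39.8
```

Call:
{"op": "arm_command", "data": {"steps": [[[0.1,0,0,0,0,0,0],[0.1,0,0,0,0,0,0],[0.1,0,0,0,0,0,0]]]}}

```text
time_s: 4.15
eef_pos: [629.3, -224.4, 29.3]
ee_rot: [0.001, 0.742, 0.671, 0.0]
force: [-1.5, -0.5, 6.4]
grip_width: 0.36
grip_force: 39.9
```

```bash
python3 - <<'E'
from h import *
go(463,-32,150)
s=sense();print(s["grip_width"],s["grip_force"],s["force"])
cv2.imwrite("pics/w2.png",capture("wrist")[:,:,::-1])
E
```

```text
t 4.15 pos [ 629.3 -224.4   29.3] toolx [ 0.101  0.995 -0.001] z [ 0.002 -0.001 -1.   ] shares [ 3.49 -3.69 -2.42]
0.3599964828232295 39.86589431762695 [-1.45147757 -0.51148362  6.35864043]
```

View pics/w2.png

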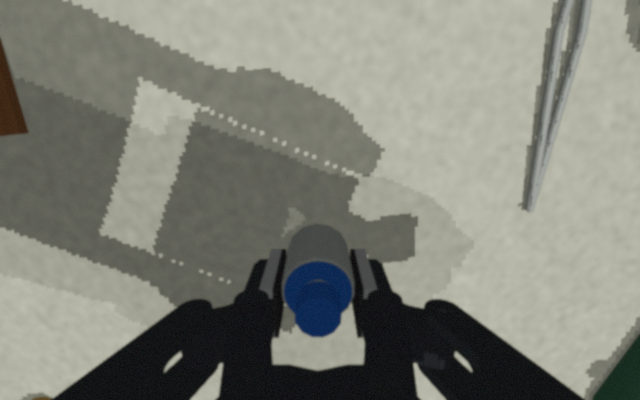

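The wrist view shows the blue weight held centrally and upright between the pads at (318,290). Lifting it and carrying it to the blue well.

Call:
{"op": "arm_command", "data": {"steps": [[[0.1,0,0,-0.4,0,0,0],[0.1,0,0,-0.8,0,0,0],[0.1,0.3,-0.3,-0.6,0,0,0],[0.1,0.6,-0.65,-0.2,0,0,0],[0.1,0.7,-0.75,0,0,0,0],[0.1,0.7,-0.75,0,0,0,0],[0.1,0.6,-0.65,0,0,0,0],[0.1,0.4,-0.4,0,0,0,0]]]}}

```text
time_s: 5.2
eef_pos: [470.2, -40.7, 128.9]
ee_rot: [0.0, 0.742, 0.671, 0.0]
force: [-0.0, -0.6, -2.5]
grip_width: 0.36
grip_force: 40.4
```

```bash
python3 -c "
from h import *
go(463,-32,38)"
```

```text
t 5.2 pos [470.2 -40.7 128.9] toolx [ 0.1    0.995 -0.   ] z [ 0.001 -0.    -1.   ] shares [ 0.16 -0.16  1.82]
```

Call:
{"op": "arm_command", "data": {"steps": [[[0.1,0.15,-0.15,0.2,0,0,0],[0.1,0,0,0.5,0,0,0],[0.1,0,0,0.5,0,0,0],[0.1,0,0,0.2,0,0,0],[0.1,0,0,0,0,0,0],[0.1,0,0,0,0,0,0]]]}}

```text
time_s: 5.95
eef_pos: [465.3, -34.1, 58.5]
ee_rot: [0.001, 0.742, 0.67, 0.0]
force: [0.0, 0.5, -3.0]
grip_width: 0.357
grip_force: 40.3
```

```bash
python3 - <<'E'
from h import *
go(463,-32,38)
cv2.imwrite("pics/w3.png",capture("wrist")[:,:,::-1])
E
```

```text
t 5.95 pos [465.3 -34.1  58.5] toolx [ 0.101  0.995 -0.   ] z [ 0.001 -0.    -1.   ] shares [ 0.04 -0.05  0.41]
```

View pics/w3.png

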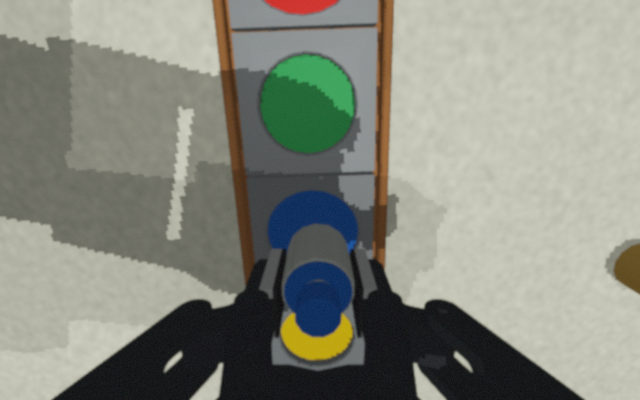

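The wrist view shows the blue weight over the blue well (centre about (313,225)), about 2 mm off as computed. Lowering it slowly.

Call:
{"op": "arm_command", "data": {"steps": [[[0.1,0.04,-0.05,0.15,0,0,0],[0.1,0,0,0.1,0,0,0],[0.1,0,0,0.06,0,0,0],[0.1,0,0,0.04,0,0,0],[0.1,0,0,0.04,0,0,0],[0.1,0,0,0.02,0,0,0],[0.1,0,0,0,0,0,0],[0.1,0,0,0,0,0,0]]]}}

```text
time_s: 7.0
eef_pos: [462.5, -31.6, 37.4]
ee_rot: [0.0, 0.742, 0.67, 0.0]
force: [-0.1, 0.8, -2.2]
grip_width: 0.357
grip_force: 40.5
```

Call:
{"op": "arm_command", "data": {"steps": [[[0.1,0,0,0.02,0,0,0],[0.1,0,0,0,0,0,0],[0.1,0,0,0,0,0,0]]]}}

```text
time_s: 7.38
eef_pos: [462.5, -31.6, 37.2]
ee_rot: [0.0, 0.742, 0.671, 0.0]
force: [-6.8, 0.7, 13.0]
grip_width: 0.361
grip_force: 42.0
```

It has touched down. Opening, then rising.

Call:
{"op": "arm_command", "data": {"steps": [[[0.45,0,0,0,0,0,0],[0.6,0,0,0,0,0,0],[0.75,0,0,0,0,0,0],[0.75,0,0,-0.3,0,0,0],[0.75,0,0,-0.7,0,0,0],[0.75,0,0,-0.9,0,0,0],[0.75,0,0,-0.4,0,0,0],[0.75,0,0,0,0,0,0]]]}}

```text
time_s: 8.38
eef_pos: [463.0, -31.8, 153.1]
ee_rot: [0.002, 0.742, 0.671, 0.001]
force: [-0.1, -0.6, -0.4]
grip_width: 0.75
grip_force: 0.0
```

```bash
python3 - <<'E'
from h import *
go(658,80,150)
cv2.imwrite("pics/w4.png",capture("wrist")[:,:,::-1])
E
```

```text
t 8.38 pos [463.  -31.8 153.1] toolx [ 0.101  0.995 -0.001] z [ 0.004 -0.001 -1.   ] shares [2.62 3.65 0.07]
```

View pics/w4.png

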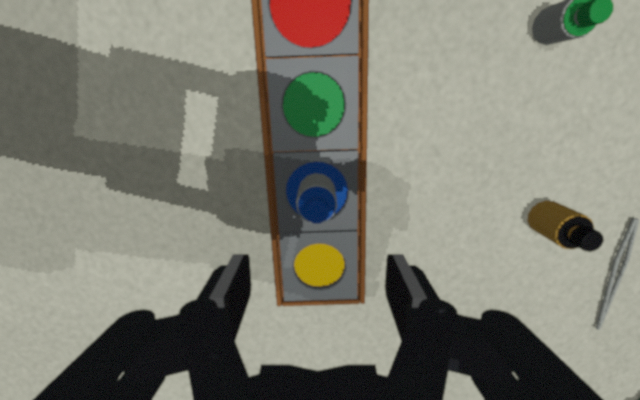

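The blue weight stands upright in the blue well at (317,195). Next is green.

Call:
{"op": "arm_command", "data": {"steps": [[[0.75,0.3,0.4,0,0,0,0],[0.75,0.5,0.7,0,0,0,0],[0.75,0.6,0.8,0,0,0,0],[0.75,0.6,0.8,0,0,0,0],[0.75,0.4,0.6,0.3,0,0,0],[0.75,0.2,0.35,0.5,0,0,0],[0.75,0,0,0.3,0,0,0],[0.75,0,0,0,0,0,0]]]}}

```text
time_s: 9.43
eef_pos: [655.7, 79.0, 94.5]
ee_rot: [-0.001, 0.742, 0.67, -0.001]
force: [-0.9, -0.3, 0.4]
grip_width: 0.752
grip_force: 0.0
```

```bash
python3 -c "
from h import *
go(658,80,27)"
```

```text
t 9.43 pos [655.7  79.   94.5] toolx [ 0.101  0.995 -0.   ] z [-0.004  0.    -1.   ] shares [0.02 0.05 1.35]
```

Call:
{"op": "arm_command", "data": {"steps": [[[0.75,0.02,0.04,0.5,0,0,0],[0.75,0,0,0.5,0,0,0],[0.75,0,0,0.3,0,0,0],[0.3,0,0,0,0,0,0],[0.1,0,0,0,0,0,0],[0.1,0,0,0,0,0,0],[0.1,0,0,0,0,0,0],[0.1,0,0,0,0,0,0]]]}}

```text
time_s: 10.42
eef_pos: [659.7, 80.1, 32.9]
ee_rot: [0.001, 0.742, 0.671, 0.001]
force: [-2.6, -1.0, 7.2]
grip_width: 0.308
grip_force: 39.7
```

```bash
python3 -c "
from h import *
go(468,40,150)"
```

```text
t 10.43 pos [659.7  80.1  32.9] toolx [ 0.101  0.995 -0.   ] z [ 0.002 -0.    -1.   ] shares [-1.18 -3.73 -2.35]
```

Call:
{"op": "arm_command", "data": {"steps": [[[0.1,0,0,-0.4,0,0,0],[0.1,0,0,-0.8,0,0,0],[0.1,-0.1,-0.3,-0.6,0,0,0],[0.1,-0.2,-0.65,-0.2,0,0,0],[0.1,-0.25,-0.8,0,0,0,0],[0.1,-0.25,-0.8,0,0,0,0],[0.1,-0.2,-0.7,0,0,0,0],[0.1,-0.15,-0.4,0,0,0,0]]]}}

```text
time_s: 11.42
eef_pos: [470.5, 41.2, 132.5]
ee_rot: [0.0, 0.742, 0.671, 0.0]
force: [1.1, -0.1, -1.1]
grip_width: 0.307
grip_force: 39.9
```

Call:
{"op": "arm_command", "data": {"steps": [[[0.1,0,0,0,0,0,0],[0.1,0,0,0.5,0,0,0],[0.1,0,0,0.5,0,0,0],[0.1,0,0,0.2,0,0,0],[0.1,0,0,0,0,0,0],[0.1,0,0,0,0,0,0]]]}}

```text
time_s: 12.18
eef_pos: [472.6, 41.3, 72.2]
ee_rot: [0.001, 0.742, 0.671, 0.001]
force: [-0.3, 0.3, -1.9]
grip_width: 0.308
grip_force: 39.9
```

```bash
python3 -c "
from h import *
go(468,40,41)
print(sense()['force'],sense()['grip_width'])"
```

```text
t 12.18 pos [472.6  41.3  72.2] toolx [ 0.101  0.995 -0.   ] z [ 0.002 -0.    -1.   ] shares [-0.03 -0.09  0.62]
[-0.33501139  0.34731459 -1.8813288 ] 0.3084304337575197
```

Call:
{"op": "arm_command", "data": {"steps": [[[0.1,-0.03,-0.09,0.2,0,0,0],[0.1,0,0,0.2,0,0,0],[0.1,0,0,0.1,0,0,0],[0.1,0,0,0.06,0,0,0],[0.1,0,0,0.03,0,0,0],[0.1,0,0,0.02,0,0,0],[0.1,0,0,0,0,0,0],[0.1,0,0,0,0,0,0]]]}}

```text
time_s: 13.18
eef_pos: [467.3, 40.3, 40.9]
ee_rot: [0.0, 0.742, 0.671, 0.0]
force: [-0.2, -0.5, -1.0]
grip_width: 0.307
grip_force: 40.1
```

Call:
{"op": "arm_command", "data": {"steps": [[[0.1,0,0,0.02,0,0,0],[0.1,0,0,0,0,0,0],[0.1,0,0,0,0,0,0]]]}}

```text
time_s: 13.55
eef_pos: [467.3, 40.3, 40.8]
ee_rot: [0.0, 0.742, 0.671, 0.0]
force: [-5.1, 0.7, 12.9]
grip_width: 0.304
grip_force: 41.5
```

Touchdown on green. Release, rise and move on to red.

Call:
{"op": "arm_command", "data": {"steps": [[[0.45,0,0,0,0,0,0],[0.6,0,0,0,0,0,0],[0.75,0,0,0,0,0,0],[0.75,0,0,-0.3,0,0,0],[0.75,0,0,-0.7,0,0,0],[0.75,0,0,-0.9,0,0,0],[0.75,0,0,-0.4,0,0,0],[0.75,0,0,0,0,0,0]]]}}

```text
time_s: 14.55
eef_pos: [467.8, 40.2, 156.6]
ee_rot: [0.001, 0.742, 0.671, 0.001]
force: [-0.2, -0.2, -0.6]
grip_width: 0.75
grip_force: 0.0
```

```bash
python3 - <<'E'
from h import *
go(601,216,150)
cv2.imwrite("pics/w5.png",capture("wrist")[:,:,::-1])
E
```

```text
t 14.55 pos [467.8  40.2 156.6] toolx [ 0.101  0.995 -0.   ] z [ 0.004 -0.001 -1.   ] shares [3.77 2.3  0.14]
```

View pics/w5.png

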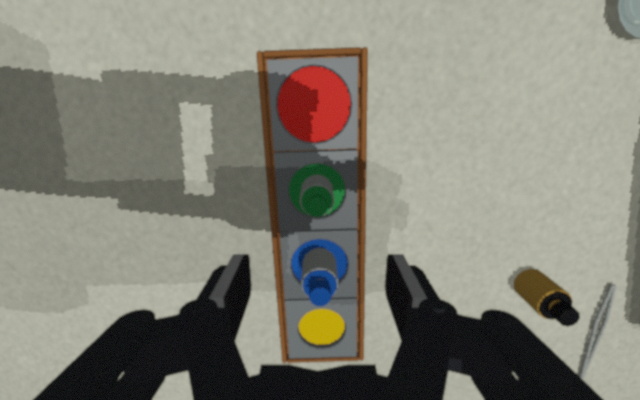

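Green and blue stand upright in their wells, at (316,190) and (320,265). Next is red.

Call:
{"op": "arm_command", "data": {"steps": [[[0.85,0.4,0.25,0,0,0,0],[0.85,0.7,0.4,0,0,0,0],[0.85,0.8,0.5,0,0,0,0],[0.85,0.8,0.5,0,0,0,0],[0.85,0.7,0.4,0.3,0,0,0],[0.85,0.37,0.25,0.4,0,0,0],[0.85,0,0,0.3,0,0,0],[0.85,0,0,0,0,0,0]]]}}

```text
time_s: 15.6
eef_pos: [599.4, 215.4, 102.9]
ee_rot: [-0.001, 0.742, 0.67, -0.002]
force: [-0.3, -0.9, -0.1]
grip_width: 0.852
grip_force: 0.0
```

```bash
python3 -c "
from h import *
go(601,216,30)"
```

```text
t 15.6 pos [599.4 215.4 102.9] toolx [ 0.101  0.995 -0.001] z [-0.004 -0.001 -1.   ] shares [0.02 0.04 1.46]
```

Call:
{"op": "arm_command", "data": {"steps": [[[0.85,0.02,0.02,0.5,0,0,0],[0.85,0,0,0.6,0,0,0],[0.85,0,0,0.36,0,0,0],[0.4,0,0,0,0,0,0],[0.2,0,0,0,0,0,0],[0.2,0,0,0,0,0,0],[0.2,0,0,0,0,0,0],[0.2,0,0,0,0,0,0]]], "squeeze": 50}}

```text
time_s: 16.6
eef_pos: [602.2, 217.2, 33.4]
ee_rot: [0.001, 0.742, 0.671, 0.001]
force: [-2.2, -0.4, 6.6]
grip_width: 0.427
grip_force: 51.2
```

```bash
python3 -c "
from h import *
go(473,112,150)"
```

```text
t 16.6 pos [602.2 217.2  33.4] toolx [0.101 0.995 0.   ] z [ 0.002  0.    -1.   ] shares [-2.35 -2.35 -2.34]
```

Call:
{"op": "arm_command", "data": {"steps": [[[0.2,0,0,-0.4,0,0,0],[0.2,0,0,-0.8,0,0,0],[0.2,-0.2,-0.2,-0.6,0,0,0],[0.2,-0.45,-0.45,-0.2,0,0,0],[0.2,-0.55,-0.55,0,0,0,0],[0.2,-0.5,-0.5,0,0,0,0],[0.2,-0.4,-0.4,0,0,0,0],[0.2,-0.25,-0.25,0,0,0,0]]]}}

```text
time_s: 17.6
eef_pos: [472.0, 111.4, 132.8]
ee_rot: [0.0, 0.742, 0.67, 0.0]
force: [1.1, -0.6, -5.3]
grip_width: 0.431
grip_force: 51.5
```

Call:
{"op": "arm_command", "data": {"steps": [[[0.2,0,0,0,0,0,0],[0.2,0,0,0.5,0,0,0],[0.2,0,0,0.5,0,0,0],[0.2,0,0,0.2,0,0,0],[0.2,0,0,0,0,0,0],[0.2,0,0,0,0,0,0]]]}}

```text
time_s: 18.35
eef_pos: [473.7, 112.2, 72.7]
ee_rot: [0.001, 0.742, 0.671, 0.001]
force: [-0.1, -0.9, -5.6]
grip_width: 0.428
grip_force: 51.4
```

```bash
python3 -c "
from h import *
go(473,112,41.5)
print(sense()['force'],sense()['grip_width'])"
```

```text
t 18.35 pos [473.7 112.2  72.7] toolx [0.101 0.995 0.   ] z [ 0.002  0.    -1.   ] shares [-0.   -0.01  0.62]
[-0.05345151 -0.91575438 -5.59550039] 0.4284925533230746
```

Call:
{"op": "arm_command", "data": {"steps": [[[0.2,0,0,0.2,0,0,0],[0.2,0,0,0.2,0,0,0],[0.2,0,0,0.1,0,0,0],[0.2,0,0,0.06,0,0,0],[0.2,0,0,0.03,0,0,0],[0.2,0,0,0.02,0,0,0],[0.2,0,0,0,0,0,0],[0.2,0,0,0,0,0,0]]]}}

```text
time_s: 19.35
eef_pos: [473.0, 112.1, 41.5]
ee_rot: [0.0, 0.742, 0.671, 0.0]
force: [-0.7, -0.8, -3.8]
grip_width: 0.43
grip_force: 51.8
```

Call:
{"op": "arm_command", "data": {"steps": [[[0.2,0,0,0.02,0,0,0],[0.2,0,0,0,0,0,0],[0.2,0,0,0,0,0,0]]]}}

```text
time_s: 19.73
eef_pos: [473.1, 112.1, 41.4]
ee_rot: [0.0, 0.742, 0.671, 0.0]
force: [-4.8, -0.6, 10.9]
grip_width: 0.427
grip_force: 53.4
```

Touchdown on red. Release, rise, then the yellow weight.

Call:
{"op": "arm_command", "data": {"steps": [[[0.55,0,0,0,0,0,0],[0.7,0,0,0,0,0,0],[0.8,0,0,0,0,0,0],[0.8,0,0,-0.3,0,0,0],[0.8,0,0,-0.7,0,0,0],[0.8,0,0,-0.9,0,0,0],[0.8,0,0,-0.4,0,0,0],[0.8,0,0,0,0,0,0]]]}}

```text
time_s: 20.72
eef_pos: [473.6, 112.1, 157.2]
ee_rot: [0.001, 0.742, 0.671, 0.001]
force: [-0.1, -0.7, -0.8]
grip_width: 0.801
grip_force: 0.0
```

```bash
python3 -c "
from h import *
go(490.5,344,150)"
```

```text
t 20.73 pos [473.6 112.1 157.2] toolx [0.101 0.995 0.   ] z [ 0.004 -0.    -1.   ] shares [ 4.65 -0.13  0.14]
```

Call:
{"op": "arm_command", "data": {"steps": [[[0.65,0.4,0,0,0,0,0],[0.65,0.8,0,0,0,0,0],[0.65,0.9,-0.05,0,0,0,0],[0.65,0.9,-0.05,0,0,0,0],[0.65,0.8,-0.03,0.3,0,0,0],[0.65,0.6,0,0.4,0,0,0],[0.65,0.25,0,0.3,0,0,0],[0.65,0,0,0,0,0,0]]]}}

```text
time_s: 21.72
eef_pos: [489.2, 343.6, 103.7]
ee_rot: [-0.0, 0.742, 0.671, -0.002]
force: [0.3, -0.6, 0.5]
grip_width: 0.651
grip_force: 0.0
```

```bash
python3 - <<'E'
from h import *
go(490.5,344,26)
cv2.imwrite("pics/w6.png",capture("wrist")[:,:,::-1])
E
```

```text
t 21.73 pos [489.2 343.6 103.7] toolx [ 0.1    0.995 -0.002] z [-0.003 -0.001 -1.   ] shares [0.01 0.03 1.55]
```

View pics/w6.png

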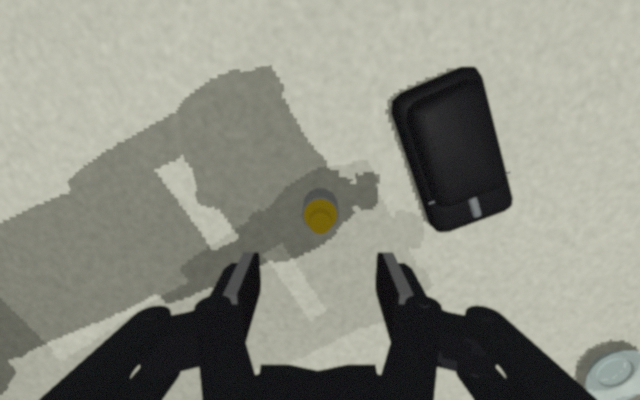

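The yellow weight is centred at (320,212) and the mouse is clear of the right finger. Descending.

Call:
{"op": "arm_command", "data": {"steps": [[[0.65,0.01,0.02,0.5,0,0,0],[0.65,0,0,0.6,0,0,0],[0.65,0,0,0.4,0,0,0],[0.65,0,0,0.1,0,0,0],[0.65,0,0,0,0,0,0]]]}}

```text
time_s: 22.4
eef_pos: [491.5, 344.0, 26.2]
ee_rot: [0.0, 0.742, 0.67, 0.001]
force: [0.2, -1.0, -0.0]
grip_width: 0.65
grip_force: 0.0
```

Call:
{"op": "arm_command", "data": {"steps": [[[0.5,0,0,0.04,0,0,0],[0.3,0,0,0,0,0,0],[0.1,0,0,0,0,0,0],[0.1,0,0,0,0,0,0],[0.1,0,0,0,0,0,0]]], "squeeze": 35}}

```text
time_s: 23.02
eef_pos: [491.2, 344.5, 24.0]
ee_rot: [0.0, 0.742, 0.671, 0.0]
force: [-0.8, -1.1, 5.7]
grip_width: 0.29
grip_force: 34.3
```

```bash
python3 - <<'E'
from h import *
go(458.5,-104,150)
s=sense();print(s["grip_width"],s["grip_force"],s["force"])
cv2.imwrite("pics/w7.png",capture("wrist")[:,:,::-1])
E
```

```text
t 23.02 pos [491.2 344.5  24. ] toolx [0.101 0.995 0.   ] z [ 0.001  0.    -1.   ] shares [-8.99  0.25 -2.52]
0.2897512140491917 34.31388258934021 [-0.82671487 -1.09090519  5.70405615]
```

View pics/w7.png

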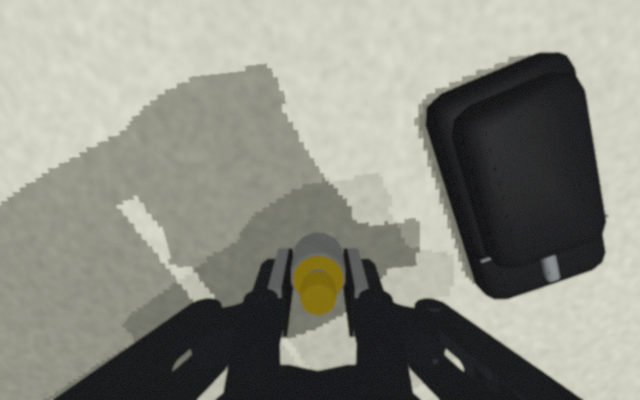

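The yellow weight is held centrally and upright at (318,275). Lifting it high, then carrying it over the case to the yellow well.

Call:
{"op": "arm_command", "data": {"steps": [[[0.1,0,0,-0.4,0,0,0],[0.1,0,0,-0.8,0,0,0],[0.1,0,0,-0.9,0,0,0],[0.1,-0.4,0,-0.4,0,0,0],[0.1,-0.7,0.05,0,0,0,0],[0.1,-0.8,0.05,0,0,0,0],[0.1,-0.8,0.05,0,0,0,0],[0.1,-0.8,0.05,0,0,0,0]]]}}

```text
time_s: 24.08
eef_pos: [483.0, 168.1, 148.2]
ee_rot: [0.0, 0.742, 0.671, 0.0]
force: [0.7, 0.6, -0.4]
grip_width: 0.287
grip_force: 34.5
```

Call:
{"op": "arm_command", "data": {"steps": [[[0.1,-0.8,0.05,0,0,0,0],[0.1,-0.8,0,0,0,0,0],[0.1,-0.8,0,0,0,0,0],[0.1,-0.8,0,0,0,0,0],[0.1,-0.8,0,0,0,0,0],[0.1,-0.7,0,0,0,0,0],[0.1,-0.5,0,0,0,0,0],[0.1,-0.3,0,0,0,0,0]]]}}

```text
time_s: 25.08
eef_pos: [457.8, -105.5, 148.2]
ee_rot: [-0.0, 0.742, 0.67, -0.0]
force: [0.2, 0.0, -1.2]
grip_width: 0.287
grip_force: 34.5
```

Call:
{"op": "arm_command", "data": {"steps": [[[0.1,0,0,0,0,0,0],[0.1,0,0,0,0,0,0]]]}}

```text
time_s: 25.32
eef_pos: [458.0, -103.8, 148.2]
ee_rot: [-0.0, 0.742, 0.671, 0.0]
force: [-0.0, 0.1, -0.8]
grip_width: 0.29
grip_force: 34.5
```

```bash
python3 -c "
from h import *
go(458.5,-104,32)
print(sense()['force'],sense()['grip_width'])"
```

```text
t 25.32 pos [ 458.  -103.8  148.2] toolx [0.1   0.995 0.   ] z [-0.  0. -1.] shares [-0.    0.01  2.32]
[-0.00191062  0.14852901 -0.83684055] 0.29040866771169166
```

Call:
{"op": "arm_command", "data": {"steps": [[[0.1,0,0.01,0.4,0,0,0],[0.1,0,0,0.6,0,0,0],[0.1,0,0,0.6,0,0,0],[0.1,0,0,0.3,0,0,0],[0.1,0,0,0.2,0,0,0],[0.1,0,0,0.1,0,0,0],[0.1,0,0,0.04,0,0,0],[0.1,0,0,0,0,0,0]]]}}

```text
time_s: 26.32
eef_pos: [458.7, -104.7, 36.6]
ee_rot: [0.0, 0.742, 0.67, 0.0]
force: [-0.1, 0.8, -0.5]
grip_width: 0.284
grip_force: 34.5
```

Call:
{"op": "arm_command", "data": {"steps": [[[0.1,0,0,0.04,0,0,0],[0.1,0,0,0,0,0,0],[0.1,0,0,0,0,0,0]]]}}

```text
time_s: 26.7
eef_pos: [458.5, -104.6, 34.4]
ee_rot: [0.0, 0.742, 0.671, 0.0]
force: [0.7, -0.2, -0.8]
grip_width: 0.288
grip_force: 34.5
```

Call:
{"op": "arm_command", "data": {"steps": [[[0.1,0,0,0.03,0,0,0],[0.1,0,0,0.02,0,0,0],[0.1,0,0,0,0,0,0],[0.1,0,0,0,0,0,0]]]}}

```text
time_s: 27.2
eef_pos: [458.5, -104.6, 32.0]
ee_rot: [0.0, 0.742, 0.671, -0.0]
force: [-2.0, 1.2, 5.0]
grip_width: 0.288
grip_force: 35.1
```

Touchdown on yellow. Release and rise.

Call:
{"op": "arm_command", "data": {"steps": [[[0.4,0,0,0,0,0,0],[0.55,0,0,0,0,0,0],[0.7,0,0,0,0,0,0],[0.7,0,0,-0.3,0,0,0],[0.7,0,0,-0.7,0,0,0],[0.7,0,0,-0.9,0,0,0],[0.7,0,0,-0.7,0,0,0],[0.7,0,0,0,0,0,0]]]}}

```text
time_s: 28.2
eef_pos: [459.6, -105.1, 165.0]
ee_rot: [0.003, 0.742, 0.671, 0.001]
force: [-0.4, -0.8, 0.0]
grip_width: 0.699
grip_force: 0.0
```

Call:
{"op": "arm_command", "data": {"steps": [[[0.7,0,-0.3,-0.8,0,0,0],[0.7,0,-0.5,-0.8,0,0,0],[0.7,0,-0.5,-0.5,0,0,0],[0.7,0,0,0,0,0,0],[0.7,0,0,0,0,0,0]]]}}

```text
time_s: 28.82
eef_pos: [393.9, -98.0, 265.9]
ee_rot: [-0.001, 0.742, 0.67, -0.0]
force: [0.1, -0.5, 0.1]
grip_width: 0.7
grip_force: 0.0
```

```bash
python3 - <<'E'
from h import *
a=capture("scene")[140:290,160:520]; b=capture("wrist")
cv2.imwrite("pics/end.png",np.vstack([cv2.resize(a,(640,267),interpolation=cv2.INTER_CUBIC),b[:330]])[:,:,::-1])
E
```

```text
(no output)
```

View pics/end.png

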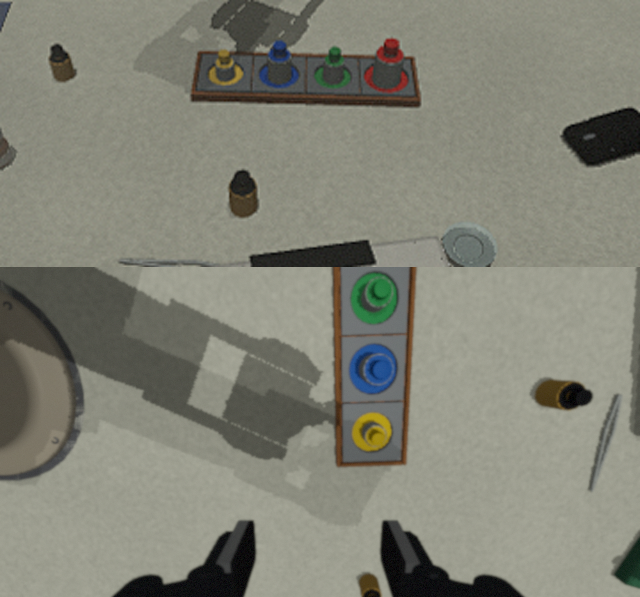

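All four weights stand upright in their matching wells (scene crop: yellow (225,68), blue (280,65), green (334,70), red (390,65)). Both brass weights are where they were, and the gripper is clear.

```bash
python3 -c "
from rig import *
print(finish_job())"
```

```text
the job is handed in; nothing more can be done
None
```

The four steel weights are standing upright in the wells that match their knobs, each lowered to contact before release. The two brass weights were left in place, and the job was handed in at about 29 s of the 106 s limit.

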